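Refit the filler cap of a gear reducer: back to the thread start, then home

ROBOT

A 7-joint arm with a two-finger parallel gripper is mounted at the origin on a cart in front of the work surface, level with it; the furniture and walls round the work are solid. World frame = base frame: x ahead of the robot, y to its left, z up, the work surface at z = 0. Lengths are in m, angles in rad, forces in N, time in s.
With the tool pointing down it reaches from about 0.4 to 0.85 m from the base axis. Payload 6.9 kg.
Tool frame: the origin (TCP) lies on the centre line of the jaws, within the pads' length; the fingertips stand 25 mm ahead of it and the grasp point (between the pads) lies 6 mm ahead of it; z points along the fingers, y is the direction in which the jaws open and shut (so a half turn about z gives the same grasp; the last joint's range is limited). The gripper opens to 85 mm and grips with 20 to 120 N. Pads are 22 mm wide; open, the fingers measure 114 mm over their backs; the gripper's body (76 mm by 85 mm) begins 54 mm behind the grasp point. The pads swing forward as they close: fully open they stand 13 mm farther back than shut.
Start: joints at [1.321, 0.507, -0.238, 1.5, 0.126, 1.149, -0.155], TCP at [0.218, -0.586, 0.235] pointing down, gripper open.
Joint ranges: [-3.08, 3.08], [-0.24, 2.05], [-1.43, 1.35], [0, 2.5], [-1.52, 4.66], [0.17, 1.96], [-2.89, 2.89]. Speed limits (rad/s): [2.39, 2.39, 3.14, 3.14, 3.14, 3.14, 3.14].

INTERFACE

Orientations are given as a unit quaternion [w, x, y, z].
In Python, from plant import r gives the robot as it stands. Calls block until the motion is done:
- r.move_to(position, orientation): joint-space move of the TCP to a pose.
- r.movel(position, attitude=None, velocity=0.15, max_force=None): straight line of the TCP; attitude=None keeps the orientation; velocity is the mean speed in m/s. With max_force (N) it stops when the force on the tool has changed by that much, and returns True; else False.
- r.movej(angles): joint-space move.
- r.set_gripper(opening, newtons=None): finger opening in m; newtons is the grip in N (None keeps the last); returns when the fingers have stopped.
- r.dwell(seconds).
- r.inverse_kinematics(position, orientation): joint angles nearest the present ones, or None.
- r.state(): the state.
- r.capture(name): name is "scene" or "top" or "wrist"; returns the picture (420x560x3 uint8, blue, green, red); there is no depth.
- r.calibration(name): a dict with "fx", "fy", "cx", "cy" (pixels), "eye" and "rotation" of the camera in the world. Camera axes: x right, y up, looking along -z (the intrinsics and any distortion apply to the point x, -y, -z); pixel columns grow to the right and rows downward; lengths in m; the calibration is good to about 2 mm. A picture is of the moment at which its call begins: read the wrist's pose just before it. calibration takes no time and is no camera call; for the wrist camera it gives the pose at the moment of the call.
A pose or a line that the arm cannot do raises r.Unreachable and nothing moves.
- r.close_job(): hands the job in, once; it reports no verdict.
Trained networks look in the newest picture that a camera, given by its name, has taken for a name from the list of things; names that differ only in an ending like _2 or _b are one class to them, and where a whole thing is asked for, a point or a joint stands for the part that bears it (a point fixed in the world has none). Each returns a list of dicts, best first, with "p" (0 to 1); they miss things now and then, are a little off and sometimes report something else, mostly with a low value. They report only what shows in the picture. A call takes as long as a camera call.
- r.cut_out(camera, label): "pixels" (420x560 bool, what is visible of it) and "bbox" ([left, top, right, bottom] in pixels, round what is visible of it).
- r.tip_of(camera, label): "at" ([column, row] in pixels: a listed point, or the origin of a listed thing).
The state is a dict: "time": time; "joints": joint angles; "joint_vel": joint speeds; "tau": joint torques, N m; "ee_pos": TCP position; "eef_rot": TCP orientation; "ft_force": force on the tool from outside, world axes, zero at the start; "ft_torque": the same for the moment, N m; "width": finger opening in m.
Only numpy, scipy, OpenCV 4.12 (cv2) and the standard library are available. Lean on these libraries where they do the work, as an engineer would, in place of code of your own. Each camera call takes 0.05 s, during which the arm holds its last target.

TASK

Put the red filler cap back into the neck of the blue gear reducer: stand it on the thread with its handle in line with the two white marks, turn it backward (counter-clockwise from above) until you feel it drop into the thread start, then screw it gently forward (clockwise) until its flange is fully down on the neck, and let go. Never force it against the reducer, and do not disturb the tools lying around.

Things in the scene. Friction and masses are not known exactly. Their poses are not given: they have to be found in the camera images.
- cap: Red loose filler cap, about 0.12 kg, at first standing upright on the platform. Origin at the centre of its underside, z up its axis, x along its handle and pins. Steel spigot 34 mm in diameter, z 0 to 28 mm; red flange 66 mm in diameter, z 28 to 34 mm; handle bar above. Turning it by half a turn changes nothing.
- cap_handle (a point): Middle of the cap's upright handle bar, 49 mm above the cap's origin. The bar is 50 mm long (cap x), 14 mm thick (cap y) and stands 30 mm high on the flange (cap z 34 to 64 mm), with a white line along its top; grip it across its thickness.
- cap_pins (a point): Point on the cap's axis, 9 mm above its origin, at the middle of the two steel pins, 6 mm in diameter, that stick out of the spigot along cap +x and -x; their tips are 24 mm from the axis.
- casing: Blue gear reducer, 128 x 120 mm foot, body 34 mm high, fixed to the platform, with a round open filler neck rising from its middle, 68 mm outside diameter, bore 53 mm. Origin on the neck axis at the underside, z up, x through the two white marks painted on opposite sides of the neck, on its wall and on the body's top.
- neck_rim (a point): Centre of the neck's rim, 70 mm above the casing's origin. The cap is home when its flange lies on this rim: cap origin 42 mm above the casing's.
- thread_top (a point): On the neck axis, 64 mm above the casing's origin: flat top of the fixed steel two-start right-hand thread in the neck, inside diameter 37.6 mm. The cap's pins rest on it when the handle is along the marks; the cap's origin is then 58 mm above the casing's. Two small upright burrs on it bar clockwise turning (after about 15 to 75 degrees from the marks).
- thread_start (a point): On the neck axis, 53.5 mm above the casing's origin: floor of the two opposite slots (thread starts) in the thread's top. Their angle is not measured: the handle is over them 22 to 82 degrees counter-clockwise from the marks seen from above, the pins fit within about 5 degrees either way. There the cap drops 10.5 mm (origin 47.5 mm above the casing's); the slot wall bars turning further back.
- thread_end (a point): On the neck axis, 47.5 mm above the casing's origin: bottom of the grooves. From the thread start clockwise turning leads the pins down slopes of 6 mm in 50 degrees with 1.5 mm play, friction about 0.35. From the slot's middle the flange meets the rim after about 60 degrees, the thread binds at about 72 and ends hard at about 78. 0.2 N m is tight enough.
- workboard: Work platform with a plywood top, 318 x 600 mm, 78 mm high, fixed on the tool chest; everything stands on its top, 78 mm above the chest's top. Origin at the centre of its underside.
- tape_roll: bystander: roll of blue masking tape lying flat, 104 mm across, 24 mm high; origin at the centre of its underside
- spanner: bystander: steel combination spanner lying flat, 37 x 210 x 8 mm, long along its y; origin at the centre of its underside
- pliers: bystander: pliers with blue handles lying flat, 64 x 168 x 14 mm, long along their y; origin at the centre of the underside
- small_spanner: bystander: small steel combination spanner lying flat, 24 x 150 x 6 mm, long along its y; origin at the centre of its underside

How it is judged:
By the outcome, as a careful person would: the job done as asked, in the order asked, and still so for the second after the job is handed in, with the robot touching nothing.
It also fails if it takes over 72 s, if anything falls off the work surface, if the arm or the gripper's body presses on something with over 40 N, if the wrist force passes 120 N, or if a joint passes its speed limit or range.

## Working session

There is one attempt and no reset: what is moved stays moved. The work goes in short steps, each a Python script; the robot and the scene stay as the last script left them, time stands still between calls to the robot, and variables do not carry over. Pictures are saved under pics/ and viewed, and the job is handed in when it is done.

```bash
ls; mkdir -p pics; python3 - <<'E'
from plant import r
import cv2
s=r.state(); print(s)
for c in ["scene","top","wrist"]:
    im=r.capture(c); cv2.imwrite(f"pics/{c}0.png",im); print(c,r.calibration(c))
    for l in ["cap","casing","cap_handle","neck_rim"]:
        print(l,[(d['at'],round(d['p'],2)) for d in r.tip_of(c,l)][:2],[(d['bbox'],round(d['p'],2)) for d in r.cut_out(c,l)][:2])
print(r.state()['time'])
E
```

```text
pics
{'time': 0.0, 'joints': array([ 1.32051677,  0.50833772, -0.23745584,  1.50114231,  0.12565685,
        1.14892604, -0.15478324]), 'joint_vel': array([ 0.00101565, -0.00058728,  0.00056845, -0.00060504, -0.00093345,
        0.00042022, -0.00157317]), 'tau': array([ 8.72993070e-06, -6.20581627e+01, -2.18618877e+00, -2.49656886e+01,
        1.28944265e-02,  1.18757458e-02,  5.03308883e-06]), 'ee_pos': array([ 0.21742491, -0.58541505,  0.23402409]), 'eef_rot': array([-8.98996946e-04,  9.84222667e-01,  1.76931910e-01, -1.78467808e-04]), 'ft_force': array([-0.95386106, -0.54582699,  0.38006722]), 'ft_torque': array([ 0.01535274, -0.00916705,  0.03756059]), 'width': 0.08548024089053122}
scene {'fx': 440.4463675150585, 'fy': 440.4463675150585, 'cx': 275.3595300348458, 'cy': 206.2563007319817, 'eye': array([0.0101704 , 0.42306889, 0.65258696]), 'rotation': array([-0.34503167, -0.16983945,  0.41815049,  0.82295679])}
cap [([215.5, 284.7], 0.55)] [([193.8, 251.1, 232.4, 293.5], 0.96)]
casing [([284.2, 223.7], 0.59)] [([248.0, 189.3, 325.3, 248.0], 0.9)]
cap_handle [([214.1, 263.5], 0.72)]
[... 228 characters left out ...]
([ 0.32872951, -0.10037182,  1.06969186]), 'rotation': array([ 0.71328251,  0.06539907, -0.06872049, -0.69442675])}
cap [([174.7, 232.0], 0.66)] [([152.5, 214.2, 187.7, 249.6], 0.73)]
casing [([277.5, 218.3], 0.93)] [([249.5, 176.8, 316.5, 252.8], 0.58)]
cap_handle [([167.3, 228.6], 0.97)] [([151.6, 214.5, 186.3, 251.7], 0.63)]
neck_rim [([280.3, 212.0], 0.64)] [([245.2, 177.9, 317.0, 254.3], 0.6)]
wrist {'fx': 343.44001082972534, 'fy': 343.44001082972534, 'cx': 277.60889901683987, 'cy': 210.57782438376034, 'eye': array([ 0.28043997, -0.56098659,  0.37383407]), 'rotation': array([ 0.81342086, -0.11013254,  0.07643407, -0.56601692])}
cap [] []
casing [] []
cap_handle [] []
neck_rim [] []
1.35
```

View pics/scene0.png

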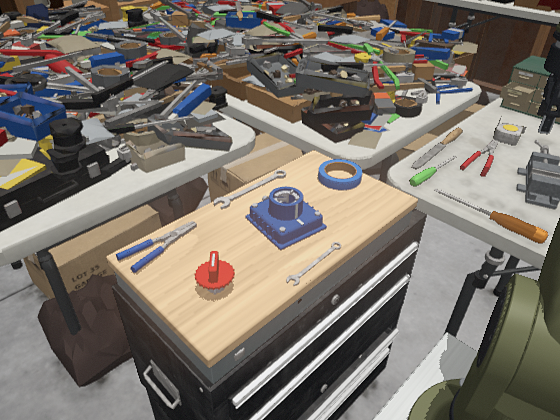

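View pics/top0.png

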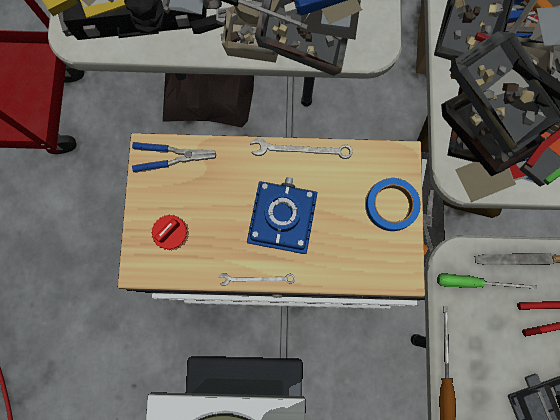

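```bash
cat > h.py <<'E'
from plant import r
import numpy as np, cv2
from scipy.spatial.transform import Rotation as R
def rot(q): return R.from_quat([q[1],q[2],q[3],q[0]]).as_matrix()
def ray(cal,uv):
    d=np.array([(uv[0]-cal['cx'])/cal['fx'],-(uv[1]-cal['cy'])/cal['fy'],-1.])
    return np.array(cal['eye']),rot(cal['rotation'])@d
def at_z(cal,uv,z):
    e,d=ray(cal,uv); return e+d*(z-e[2])/d[2]
def proj(cal,p):
    q=rot(cal['rotation']).T@(np.asarray(p)-cal['eye'])
    return np.array([cal['cx']+cal['fx']*q[0]/-q[2],cal['cy']-cal['fy']*q[1]/-q[2]])
def tri(obs):
    A=np.zeros((3,3));b=np.zeros(3)
    for cal,uv in obs:
        e,d=ray(cal,uv);d=d/np.linalg.norm(d);P=np.eye(3)-np.outer(d,d);A+=P;b+=P@e
    return np.linalg.solve(A,b)
def quat_yaw(yaw): # tool down; tool y axis (opening) at angle yaw in world xy
    y=np.array([np.cos(yaw),np.sin(yaw),0]);z=np.array([0,0,-1.]);x=np.cross(y,z)
    q=R.from_matrix(np.column_stack([x,y,z])).as_quat();return np.array([q[3],q[0],q[1],q[2]])
E
python3 - <<'E'
from h import *
s,t=r.calibration('scene'),r.calibration('top')
for n,a,b,z in [('handle',(214.1,263.5),(167.3,228.6),.127),('cap',(215.5,284.7),(174.7,232),.078),('rim',(288,193.8),(280.3,212),.148),('casing',(284.2,223.7),(277.5,218.3),.078)]:
    print(n,tri([(s,a),(t,b)]),at_z(s,a,z),at_z(t,b,z))
E
```

```text
handle [0.46749555 0.1115348  0.13141527] [0.469656   0.10801806 0.127     ] [0.46952538 0.11378326 0.127     ]
cap [0.47025872 0.10979826 0.07629045] [0.46838058 0.11044726 0.078     ] [0.47044198 0.10981786 0.078     ]
rim [ 0.49925434 -0.09989742  0.15759546] [ 0.50621051 -0.11119543  0.148     ] [ 0.50323166 -0.09831523  0.148     ]
casing [ 0.50091693 -0.09408982  0.08415108] [ 0.50447069 -0.10056499  0.078     ] [ 0.50355219 -0.09292293  0.078     ]
```

The scene and top pictures both show the cap, at about (215,272) and (170,232). The casing is at (287,215) and (283,214), with its marks nearly along world x. I'll enlarge these regions to read the angles.

```bash
python3 - <<'E'
from h import *
im=cv2.imread('pics/top0.png')
a=cv2.resize(im[205:260,140:200],None,fx=6,fy=6,interpolation=cv2.INTER_CUBIC)
b=cv2.resize(im[170:260,240:325],None,fx=5,fy=5,interpolation=cv2.INTER_CUBIC)
c=np.zeros((450,360+425,3),np.uint8);c[:330,:360]=a;c[:450,360:]=b
cv2.imwrite('pics/zoom0.png',c)
s=r.state(); cal=r.calibration('wrist')
T=rot(s['eef_rot']);print('cam in tool',T.T@(cal['eye']-s['ee_pos']));print('look dir in tool',T.T@(rot(cal['rotation'])@[0,0,-1]), 'up', T.T@(rot(cal['rotation'])@[0,1,0]))
E
```

```text
cam in tool [ 0.06749294 -0.00146675 -0.13896374]
look dir in tool [-2.65717361e-01  1.23548315e-04  9.64050968e-01] up [9.64050658e-01 8.46224419e-04 2.65717167e-01]
```

View pics/zoom0.png

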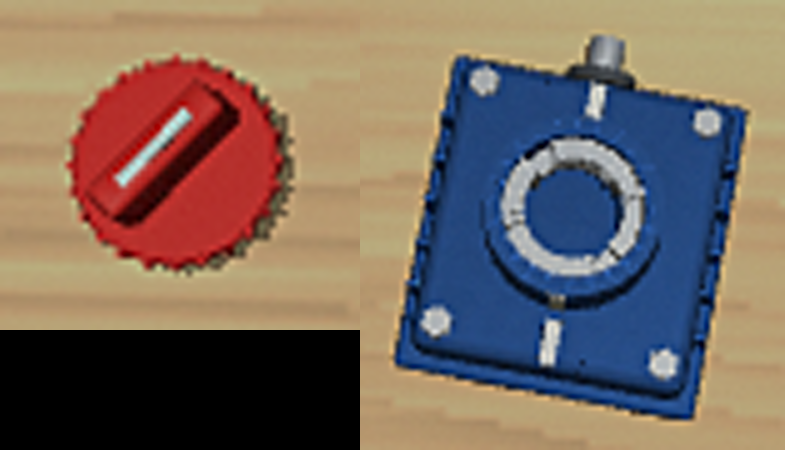

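```bash
python3 - <<'E'
from h import *
t=r.calibration('top')
def ang(a,b,z):
    p,q=at_z(t,a,z),at_z(t,b,z);d=q-p;return np.degrees(np.arctan2(d[1],d[0])),p,q
f=lambda u,v:(140+u/6,205+v/6)
g=lambda u,v:(240+(u-360)/5,170+v/5)
print(ang(f(120,182),f(190,113),.142)); print(ang(g(550,342),g(597,100),.112))
for name,xy in [('cap',(.469,.111)),('cas',(.503,-.097))]:
  for z in (.15,.27):
    for yaw in range(-180,180,30):
        q=r.inverse_kinematics([*xy,z],quat_yaw(np.radians(yaw)))
        print(name,z,yaw,None if q is None else np.round(q,2))
E
```

```text
(np.float64(-42.25291029704725), array([0.45433885, 0.12298322, 0.142     ]), array([0.47645087, 0.10289602, 0.142     ]))
(np.float64(-9.318074433136786), array([ 0.45860318, -0.09522438,  0.112     ]), array([ 0.5539967 , -0.11087657,  0.112     ]))
cap 0.15 -180 [ 0.49  0.64 -1.23  1.98  0.7   1.04  2.07]
cap 0.15 -150 [-0.9   0.55  0.95  2.   -0.58  0.89 -2.26]
cap 0.15 -120 [ 0.08  0.41 -0.51  1.99  0.28  0.81 -2.68]
cap 0.15 -90 [ 0.16  0.43 -0.63  1.98  0.34  0.83 -2.23]
cap 0.15 -60 [ 0.28  0.47 -0.81  1.98  0.45  0.87 -1.82]
cap 0.15 -30 [ 0.34  0.51 -0.92  1.98  0.52  0.9  -1.37]
cap 0.15 0 [ 0.38  0.53 -0.99  1.98  0.56  0.93 -0.9 ]
cap 0.15 30 [ 0.42  0.56 -1.06  1.98  0.6   0.96 -0.43]
cap 0.15 60 [ 0.45  0.59 -1.12  1.98  0.64  0.99  0.05]
cap 0.15 90 [ 0.46  0.6  -1.16  1.98  0.66  1.    0.55]
cap 0.15 120 [ 0.49  0.64 -1.23  1.98  0.7   1.04  1.03]
cap 0.15 150 [ 0.49  0.64 -1.23  1.98  0.7   1.04  1.55]
cap 0.27 -180 [ 0.55  0.45 -1.22  1.8   0.45  1.22  2.33]
cap 0.27 -150 [-0.96  0.37  0.95  1.81 -0.33  1.13 -2.51]
cap 0.27 -120 [ 0.31  0.32 -0.8   1.8   0.25  1.13
[... 1179 characters left out ...]
 0.73  1.09  1.97]
cas 0.27 -180 [-0.58  0.51  1.15  1.74 -0.49  1.22 -2.44]
cas 0.27 -150 [ 0.29  0.3  -0.2   1.73  0.07  1.11 -2.55]
cas 0.27 -120 [ 0.38  0.31 -0.32  1.73  0.11  1.12 -2.07]
cas 0.27 -90 [ 0.49  0.32 -0.48  1.73  0.16  1.13 -1.61]
cas 0.27 -60 [ 0.59  0.34 -0.62  1.73  0.21  1.14 -1.14]
cas 0.27 -30 [ 0.65  0.35 -0.71  1.73  0.25  1.15 -0.66]
cas 0.27 0 [ 0.71  0.37 -0.8   1.73  0.29  1.16 -0.18]
cas 0.27 30 [ 0.76  0.4  -0.9   1.73  0.33  1.18  0.3 ]
cas 0.27 60 [ 0.79  0.41 -0.94  1.73  0.35  1.19  0.8 ]
cas 0.27 90 [ 0.85  0.44 -1.06  1.73  0.41  1.21  1.26]
cas 0.27 120 [ 0.92  0.51 -1.22  1.73  0.5   1.27  1.68]
cas 0.27 150 [ 0.92  0.51 -1.22  1.73  0.5   1.27  2.2 ]
```

```bash
python3 - <<'E'
from h import *
def look(n,labels):
    r.dwell(.2)
    im=r.capture('wrist');cal=r.calibration('wrist');cv2.imwrite(f'pics/{n}.png',im)
    np.save(n+'.npy',cal,allow_pickle=True)
    for l,z in labels:
        print(l,[(d['at'],round(d['p'],2),np.round(at_z(cal,d['at'],z),4)) for d in r.tip_of('wrist',l)][:2])
r.move_to([.503,-.097,.27],quat_yaw(np.radians(60)))
print(r.state()['time'],r.state()['ee_pos'])
look('wcas',[('neck_rim',.148),('casing',.078),('thread_start',.1315),('thread_top',.142)])
r.move_to([.469,.111,.25],quat_yaw(np.radians(48)))
look('wcap',[('cap_handle',.127),('cap',.078)])
print(r.state()['time'],r.state()['joints'])
E
```

```text
3.3917 [ 0.50289446 -0.09833422  0.26972905]
neck_rim [([274.0, 212.1], 0.98, array([ 0.5064, -0.1016,  0.148 ]))]
casing [([275.6, 187.8], 0.62, array([ 0.5024, -0.0983,  0.078 ]))]
thread_start [([274.3, 207.2], 0.92, array([ 0.5068, -0.1018,  0.1315])), ([470.9, 28.9], 0.39, array([0.4624, 0.0905, 0.1315]))]
thread_top [([273.7, 209.3], 0.9, array([ 0.5057, -0.1016,  0.142 ])), ([249.9, 44.6], 0.4, array([ 0.3924, -0.055 ,  0.142 ]))]
cap_handle [([280.0, 199.4], 0.95, array([0.4674, 0.1151, 0.127 ]))]
cap [([274.4, 186.5], 0.79, array([0.4639, 0.1118, 0.078 ])), ([191.5, 305.5], 0.31, array([ 0.4983, -0.0336,  0.078 ]))]
5.05 [ 0.37505077  0.3649152  -0.91065962  1.83240827  0.32161272  1.10077215
  0.18408211]
```

View pics/wcas.png

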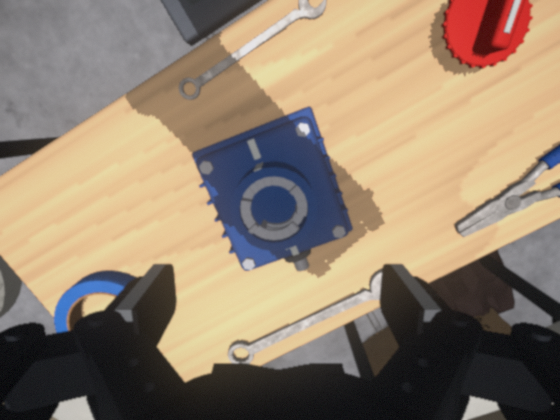

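View pics/wcap.png

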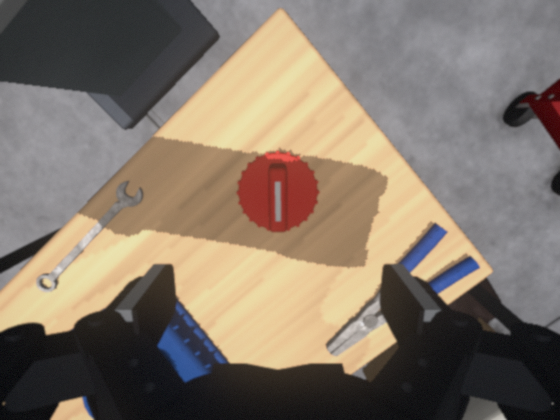

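```bash
python3 - <<'E'
from h import *
im=cv2.imread('pics/wcas.png')
a=cv2.resize(im[100:280,185:360],None,fx=3.3,fy=3.3,interpolation=cv2.INTER_CUBIC)
cv2.imwrite('pics/z1.png',cv2.convertScaleAbs(a,alpha=1.5,beta=20)); print(a.shape)
im=cv2.imread('pics/wcap.png')
a=cv2.resize(im[140:240,225:335],None,fx=5,fy=5,interpolation=cv2.INTER_CUBIC)
cv2.imwrite('pics/z2.png',a)
E
```

```text
(594, 578, 3)
```

View pics/z1.png

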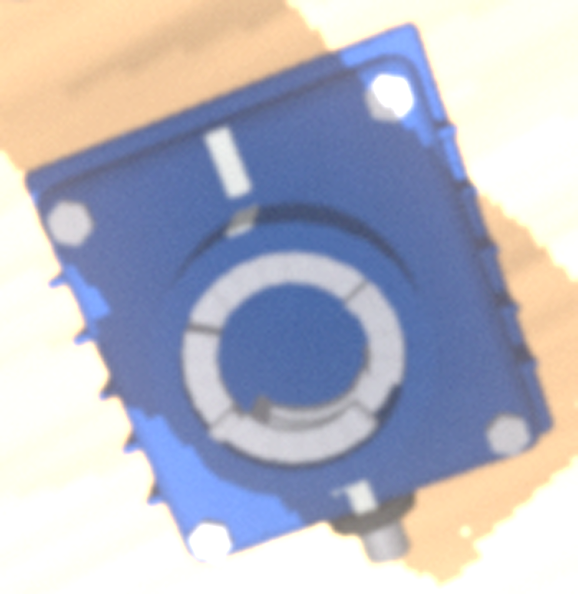

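View pics/z2.png

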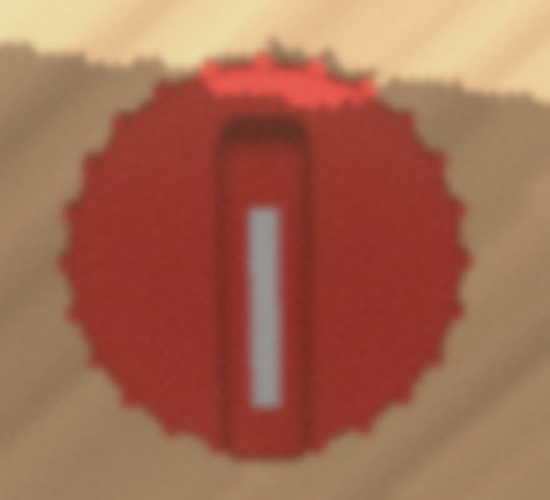

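```bash
python3 - <<'E'
from h import *
k=np.load('wcas.npy',allow_pickle=True).item(); c=np.load('wcap.npy',allow_pickle=True).item()
g=lambda u,v:(185+u/3.3,100+v/3.3)
f=lambda u,v:(225+u/5,140+v/5)
print('ring ctr',at_z(k,g(293.5,358),.142))
a,b=at_z(k,g(228,162),.112),at_z(k,g(361,500),.112);d=a-b
print('marks',a,b,np.degrees(np.arctan2(-d[1],-d[0])))
for p in [(353,290),(205,328),(222,420),(388,393)]:
    e=at_z(k,g(*p),.142)-at_z(k,g(293.5,358),.142);print(p,np.linalg.norm(e[:2])*1e3,np.degrees(np.arctan2(e[1],e[0])))
print('line ctr',at_z(c,f(265,308),.142)); a,b=at_z(c,f(267,410),.142),at_z(c,f(263,207),.142);d=b-a;print(np.degrees(np.arctan2(d[1],d[0])),np.linalg.norm(d))
print('flange',at_z(c,f(265,258),.110))
s=r.state();T=rot(s['eef_rot']);print(s['ee_pos'],np.degrees(np.arctan2(T[1,1],T[0,1])))
E
```

```text
ring ctr [ 0.50517859 -0.10106458  0.142     ]
marks [ 0.45811235 -0.09358174  0.112     ] [ 0.55722516 -0.10984179  0.112     ] -9.316723105780156
(353, 290) 22.149445227847252 109.6007911723336
(205, 328) 22.687898708117007 -139.47805199916752
(222, 420) 23.82954624897676 -78.2578667176524
(388, 393) 24.87176999022026 38.87781645477649
line ctr [0.46489585 0.1152815  0.142     ]
138.93116887998758 0.030980028091270186
flange [0.46448095 0.11570444 0.11      ]
[0.46929633 0.11016913 0.24992203] 47.91340294698187
```

```bash
python3 - <<'E'
from h import *
q=quat_yaw(np.radians(48))
r.set_gripper(.05,30)
r.movel([.4649,.115,.25],q); 
r.movel([.4649,.115,.160],q,.15)
print('hit',r.movel([.4649,.115,.140],q,.05,max_force=6))
s=r.state();print(s['time'],s['ee_pos'],s['ft_force'])
r.set_gripper(0.0,30);s=r.state();print(s['time'],s['ee_pos'],s['ft_force'],s['width'])
im=r.capture('wrist');cv2.imwrite('pics/grip.png',im)
E
```

```text
hit False
7.0417 [0.46480131 0.11507993 0.13984831] [ 0.41517336  0.10071627 -0.49401386]
7.4583 [0.46496324 0.11497683 0.14025313] [-0.98814565 -0.43107913  3.52893354] 0.012467944323284595
```

View pics/grip.png

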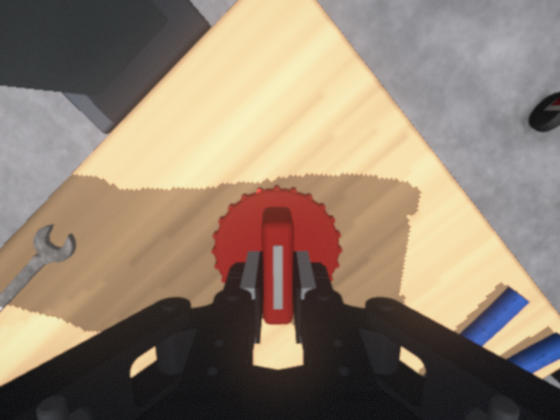

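```bash
python3 - <<'E'
from h import *
s=r.state();cal=r.calibration('wrist');p=at_z(cal,(278,278),.142);T=rot(s['eef_rot']);print('line ctr rel tool',T.T@(p-s['ee_pos']))
r.movel([.465,.115,.26],velocity=.15)
s=r.state();print(s['width'],s['ft_force'],s['ft_torque'])
r.movel([.5052,-.1011,.26],quat_yaw(np.radians(80.7)),velocity=.15)
r.dwell(.3)
im=r.capture('wrist');cal=r.calibration('wrist');s=r.state()
cv2.imwrite('pics/over.png',im);np.save('over.npy',cal,allow_pickle=True)
for l in ['neck_rim','thread_top','cap_handle']:print(l,[(d['at'],round(d['p'],2)) for d in r.tip_of('wrist',l)][:2])
im=r.capture('scene');cv2.imwrite('pics/over_s.png',cv2.resize(im[120:300,180:380],None,fx=3,fy=3))
T=rot(s['eef_rot']);print(s['time'],s['ee_pos'],s['joints'],s['ft_force'],np.degrees(np.arctan2(T[1,1],T[0,1])))
E
```

```text
line ctr rel tool [-5.20713758e-05  9.71967341e-04 -1.76396722e-03]
0.01291969967043172 [ 0.96404405  0.26975429 -1.0743197 ] [ 0.01268474 -0.03052932 -0.03573268]
neck_rim []
thread_top []
cap_handle [([280.1, 263.4], 0.59), ([264.0, 324.2], 0.25)]
10.425 [ 0.50522027 -0.10089175  0.26006636] [ 0.84415669  0.45495731 -1.04354388  1.7379091   0.420753    1.19447736
  1.09423715] [-0.57262018  0.29483483 -1.52714173] 80.71517268929766
```

View pics/over.png

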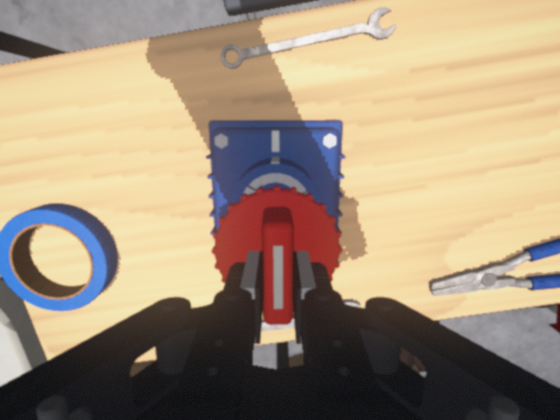

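View pics/over_s.png

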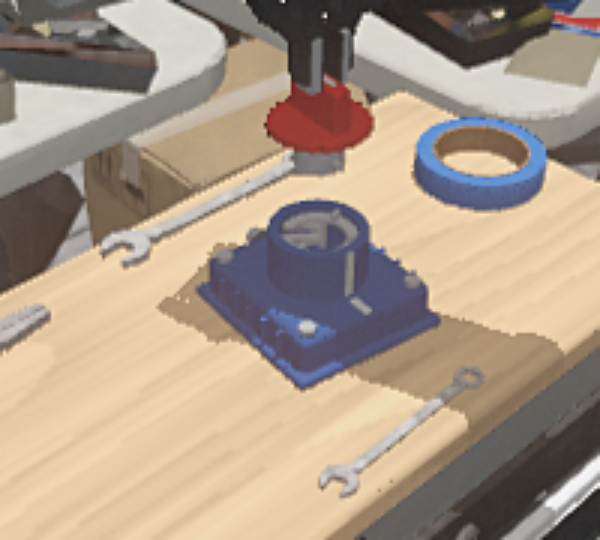

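```bash
python3 - <<'E'
from h import *
s=r.state();cal=np.load('over.npy',allow_pickle=True).item();T=rot(s['eef_rot'])
for uv,z in [((275.7,133),.112),((275.3,150),.112),((276,167),.145),((278,278),.262)]:
    p=at_z(cal,uv,z);print(p,T.T@(p-s['ee_pos'])*1e3)
g=lambda u,v:(185+u/3.3,100+v/3.3)
print(T)
E
python3 - <<'E'
import cv2
im=cv2.imread('pics/over.png');cv2.imwrite('pics/z3.png',cv2.resize(im[110:340,200:360],None,fx=3.5,fy=2.6*1.0,interpolation=cv2.INTER_CUBIC)[:600])
E
```

```text
[ 0.45168251 -0.09240946  0.112     ] [ 5.42219091e+01 -1.06855252e-01  1.48008462e+02]
[ 0.46516928 -0.09498032  0.112     ] [ 40.49695969  -0.4646372  148.00868322]
[ 0.47447345 -0.09577575  0.145     ] [ 31.18600061   0.25390732 115.00883558]
[ 0.50604016 -0.09955317  0.262     ] [-0.57814727  1.62722822 -1.99064746]
[[-9.86858386e-01  1.61587518e-01  1.63742626e-05]
 [ 1.61587518e-01  9.86858386e-01 -1.59933339e-08]
 [-1.61616627e-05  2.63009330e-06 -1.00000000e+00]]
```

View pics/z3.png

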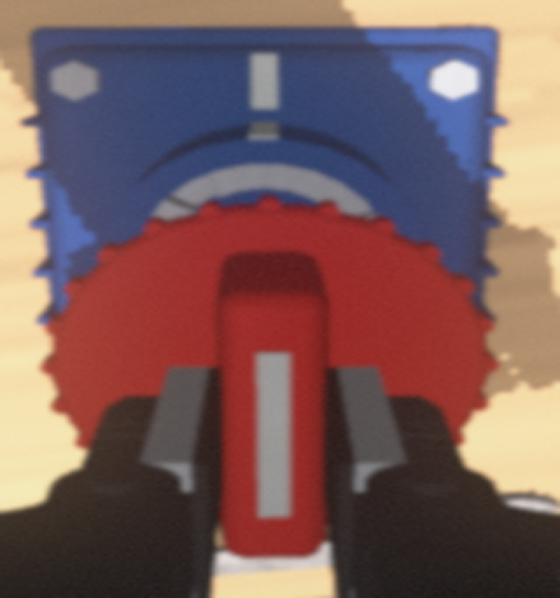

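```bash
python3 - <<'E'
from h import *
cal=np.load('over.npy',allow_pickle=True).item();s=r.state();T=rot(s['eef_rot'])
e=at_z(cal,(275.4,172.7),.142);print('far ring edge->centre',e-T[:,0]*.0265)
C=np.array([.5045,-.1023]);q=quat_yaw(np.radians(80.7))
r.movel([*C,.225],q,.1)
r.movel([*C,.214],q,.05);r.dwell(.2);s=r.state();f0=s['ft_force'];print(s['ee_pos'],f0)
h=r.movel([*C,.192],q,.025,max_force=5)
s=r.state();print(h,s['time'],s['ee_pos'],s['ft_force']-f0,s['ft_torque'],s['width'])
E
```

```text
far ring edge->centre [ 0.50522551 -0.1012919   0.14200043]
[ 0.50463436 -0.10226573  0.21419579] [-0.66573276  0.7810177  -0.23611141]
True 12.3417 [ 0.5045488  -0.1022551   0.19778036] [-0.26372905 -1.13297634  6.94371112] [-0.03167299  0.2014243   0.03751982] 0.01285517052494365
```

```bash
cat >> h.py <<'E'
def yaw_now(s=None):
    s=s or r.state();T=rot(s['eef_rot']);return np.degrees(np.arctan2(T[1,1],T[0,1]))
E
python3 - <<'E'
from h import *
C=np.array([.5045,-.1023]);
s=r.state();z=s['ee_pos'][2]
for a in [6,12,17]:
    t0=r.state()['time'];h=r.movel([*C,.1977],quat_yaw(np.radians(80.7+a)),.02,max_force=12)
    s=r.state();print(a,h,round(s['time']-t0,2),s['ee_pos'],np.round(s['ft_force'],1),np.round(s['ft_torque'],2),round(yaw_now(s),1))
E
```

```text
6 False 0.26 [ 0.50484455 -0.1021063   0.19784368] [-0.4 -0.6  4.7] [0.04 0.03 0.05] 86.6
12 False 0.26 [ 0.50478505 -0.10214187  0.19785569] [0.1 0.3 5.3] [0.03 0.04 0.07] 92.5
17 False 0.25 [ 0.50472524 -0.10217706  0.19783189] [ 0.1 -0.   5.5] [0.   0.09 0.04] 97.5
```

```bash
python3 - <<'E'
from h import *
C=np.array([.5045,-.1023])
zc=.1977
for a in np.arange(20,92,3.):
    q=quat_yaw(np.radians(80.7+a))
    h=r.movel([*C,zc],q,.02,max_force=12)
    s1=r.state()
    h2=r.movel([*C,zc-.003],q,.015,max_force=3)
    s=r.state()
    print(a,h,round(yaw_now(s1)-80.7,1),round(s1['ft_torque'][2],2),h2,round(s['time'],1),np.round(s['ee_pos'],4),np.round(s['ft_force'],1),round(s['ft_torque'][2],2))
    if h or not h2 or s['ee_pos'][2]<.1960: print('drop/stop');break
E
```

```text
20.0 False 19.8 0.05 True 13.6 [ 0.5051 -0.1021  0.1977] [-3.1 -1.8 10.4] -0.03
23.0 False 22.8 0.06 True 14.0 [ 0.5049 -0.102   0.1977] [-1.7 -0.2 11.2] 0.06
26.0 False 25.8 0.08 True 14.5 [ 0.5049 -0.102   0.1977] [-3.1 -0.8  9.7] 0.04
29.0 False 28.8 0.04 True 14.9 [ 0.5049 -0.1019  0.1977] [-3.1  0.1 11.4] -0.01
32.0 False 31.8 0.1 True 15.4 [ 0.5049 -0.1019  0.1974] [-2.2  0.1 10.3] 0.09
35.0 False 34.8 0.03 True 15.9 [ 0.5048 -0.1019  0.1965] [-0.3  0.5  5.6] 0.2
38.0 False 37.8 0.02 True 16.3 [ 0.5042 -0.1023  0.1955] [ 1.  -0.4 -0.8] 0.16
drop/stop
```

```bash
python3 - <<'E'
from h import *
C=np.array([.5045,-.1023])
q=quat_yaw(np.radians(80.7+38))
r.dwell(.2);s=r.state();print(s['ee_pos'],np.round(s['ft_force'],1),np.round(s['ft_torque'],2))
h2=r.movel([*C,.185],q,.02,max_force=4)
s=r.state();print(h2,s['time'],s['ee_pos'],np.round(s['ft_force'],1),np.round(s['ft_torque'],2),yaw_now(s)-80.7)
E
```

```text
[ 0.50410433 -0.10233613  0.19552053] [ 0.6 -0.5 -0.7] [ 0.09 -0.25  0.17]
True 16.725 [ 0.50430254 -0.10215523  0.19508181] [ 0.6 -0.4  2.7] [ 0.03 -0.16  0.18] 37.99094019419972
```

```bash
python3 - <<'E'
from h import *
C=np.array([.5045,-.1023])
z=.195
for a in [39.5,41,42.5,44]:
    q=quat_yaw(np.radians(80.7+a))
    h=r.movel([*C,z],q,.02,max_force=12)
    s1=r.state()
    h2=r.movel([*C,.185],q,.02,max_force=4)
    s=r.state();z=s['ee_pos'][2]
    print(a,h,round(yaw_now(s1)-80.7,1),np.round(s1['ft_force'],1),round(s1['ft_torque'][2],2),h2,round(s['time'],1),np.round(s['ee_pos'],4),np.round(s['ft_force'],1),round(s['ft_torque'][2],2))
    if h or z<.190: break
E
```

```text
39.5 False 39.5 [-0.1 -0.3  0.9] 0.02 True 17.4 [ 0.5045 -0.1025  0.1872] [-1.6 -0.7  7.3] 0.01
```

```bash
python3 - <<'E'
from h import *
C=np.array([.5045,-.1023])
z=.1873
for a in np.arange(36.5,-6,-4):
    q=quat_yaw(np.radians(80.7+a))
    h=r.movel([*C,z],q,.02,max_force=12)
    s1=r.state()
    h2=r.movel([*C,z-.003],q,.015,max_force=3)
    s=r.state();z=s['ee_pos'][2]+.0001
    print(a,h,round(yaw_now(s1)-80.7,1),np.round(s1['ft_force'],1),round(s1['ft_torque'][2],2),h2,round(s['time'],1),np.round(s['ee_pos'],4),np.round(s['ft_force'],1),round(s['ft_torque'][2],2))
    if h or abs(s['ft_torque'][2])>.2 or abs(s1['ft_torque'][2])>.2: break
E
```

```text
36.5 False 36.6 [0.1 0.3 4.1] -0.03 True 17.9 [ 0.5051 -0.1022  0.1872] [-2.8 -0.8 11.2] 0.0
32.5 False 32.6 [-0.2 -0.3  4.3] -0.09 True 18.3 [ 0.5051 -0.1023  0.1872] [-2.7 -0.3  9.8] -0.08
28.5 False 28.7 [-0.6 -0.4  5.8] -0.07 True 18.8 [ 0.5051 -0.1023  0.1872] [-2.9  0.3 10.5] -0.01
24.5 False 24.7 [ 0.3 -0.1  4.8] -0.06 True 19.2 [ 0.505  -0.1023  0.1871] [-2.2 -1.1  9.3] -0.05
20.5 False 20.7 [0.2 0.4 1.8] -0.05 True 19.7 [ 0.5048 -0.102   0.1866] [-1.7 -0.8  9.4] -0.07
16.5 False 16.7 [0.9 0.8 0.4] -0.02 True 20.1 [ 0.5045 -0.102   0.186 ] [-3.2  0.1  9.7] -0.02
12.5 False 12.7 [1.1 1.  0.3] -0.04 True 20.6 [ 0.5048 -0.1021  0.1855] [-2.2  0.4  8.6] 0.06
8.5 False 8.7 [-0.7  0.7 -0.6] -0.01 True 21.1 [ 0.5049 -0.102   0.185 ] [-2.8 -0.5  9.4] 0.01
4.5 False 4.7 [-0.1  0.   0.6] 0.0 True 21.5 [ 0.505  -0.102   0.1846] [-1.9 -0.2  9.6] -0.02
0.5 False 0.7 [0.2 0.5 0.1] -0.07 True 22.0 [ 0.5049 -0.102   0.184 ] [-1.8 -0.3  9.8] -0.02
-3.5 False -3.3 [0.4 0.3 0.3] -0.01 True 22.4 [ 0.505  -0.102   0.1836] [-2.9 -0.4  9. ] 0.03
```

```bash
python3 - <<'E'
from h import *
C=np.array([.5047,-.1021])
z=r.state()['ee_pos'][2]+.0001
for a in [-7.5,-11.5,-14,-16,-18,-20,-22,-24,-26,-28]:
    q=quat_yaw(np.radians(80.7+a))
    h=r.movel([*C,z],q,.02,max_force=12)
    s1=r.state()
    h2=r.movel([*C,z-.003],q,.015,max_force=3)
    s=r.state();z=s['ee_pos'][2]+.0001
    print(a,h,round(yaw_now(s1)-80.7,1),np.round(s1['ft_force'],1),round(s1['ft_torque'][2],2),h2,round(s['time'],1),np.round(s['ee_pos'],4),np.round(s['ft_force'],1),round(s['ft_torque'][2],2))
    if h or abs(s['ft_torque'][2])>.15 or abs(s1['ft_torque'][2])>.15: break
im=r.capture('scene');cv2.imwrite('pics/scr_s.png',cv2.resize(im[120:300,180:380],None,fx=3,fy=3))
E
```

```text
-7.5 False -7.3 [ 0.  -0.5 -0.8] -0.04 True 22.9 [ 0.5051 -0.1018  0.1831] [-2.4  0.2  8.2] -0.06
-11.5 False -11.3 [-0.1  0.2 -0. ] -0.09 True 23.4 [ 0.505  -0.102   0.1827] [-1.8  0.7  7.7] -0.03
-14 False -13.9 [ 0.2 -0.   1.4] -0.04 True 23.8 [ 0.5049 -0.1022  0.1824] [-2.5 -0.8  8.1] -0.09
-16 False -15.9 [-0.1  0.   2.2] -0.05 True 24.3 [ 0.5047 -0.1024  0.1821] [-1.9 -0.4  7.1] -0.06
-18 False -17.9 [-1.  -0.2  1.7] -0.05 True 24.7 [ 0.5047 -0.1021  0.182 ] [-2.   0.7  7.9] 0.0
-20 False -19.9 [-0.6 -0.3  1.7] -0.06 True 25.2 [ 0.5047 -0.1021  0.1819] [-1.6 -0.4  7.9] -0.03
-22 False -21.9 [-1.2 -0.   2.2] -0.02 True 25.6 [ 0.5047 -0.1021  0.182 ] [-2.1 -0.2  7.8] -0.06
-24 False -23.9 [-0.2  0.2  1.5] 0.01 True 26.1 [ 0.5047 -0.1021  0.182 ] [-0.7  0.1  8.4] -0.05
-26 False -25.9 [-0.6 -0.4  2.3] -0.05 True 26.6 [ 0.5046 -0.1022  0.182 ] [-2.1 -0.6  8.1] -0.05
-28 False -27.9 [-1.7 -0.1  3.1] -0.07 True 27.0 [ 0.5046 -0.1022  0.182 ] [-1.4 -1.2  8.1] -0.05
```

View pics/scr_s.png

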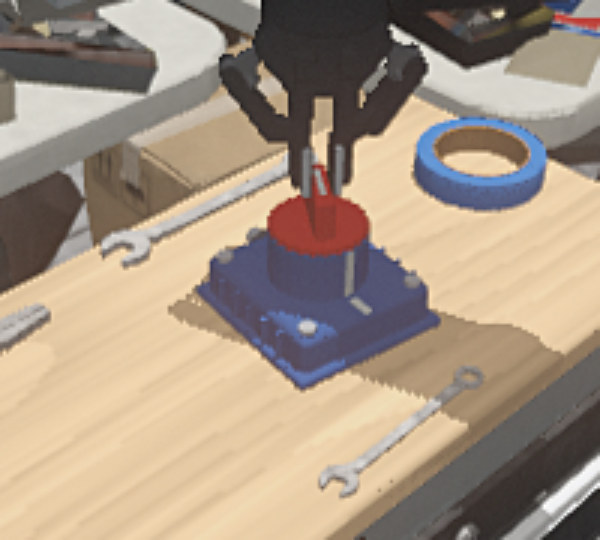

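```bash
python3 - <<'E'
from h import *
C=np.array([.5047,-.1021]); z=.182
for a in [-29,-30,-31,-32]:
    h=r.movel([*C,z],quat_yaw(np.radians(80.7+a)),.02,max_force=8)
    r.dwell(.1);s=r.state();print(a,h,round(yaw_now(s)-80.7,1),np.round(s['ee_pos'],4),np.round(s['ft_force'],1),np.round(s['ft_torque'],2))
    if h or abs(s['ft_torque'][2])>.13: break
r.set_gripper(.05,20);r.dwell(.2)
p=r.state()['ee_pos'];print(r.state()['ft_force'])
r.movel([p[0],p[1],.30],velocity=.12); 
r.dwell(.2)
for c in ['wrist','scene','top']:
    im=r.capture(c);cal=r.calibration(c);np.save('f'+c+'.npy',cal,allow_pickle=True);cv2.imwrite(f'pics/f_{c}.png',im)
im=cv2.imread('pics/f_scene.png');cv2.imwrite('pics/f_scene_z.png',cv2.resize(im[120:300,180:380],None,fx=3,fy=3))
print(r.state()['time'],r.state()['ee_pos'],r.state()['width'])
E
```

```text
-29 False -29.0 [ 0.5046 -0.1021  0.182 ] [-1.8 -1.1  5. ] [-0.05  0.45  0.09]
-30 False -30.0 [ 0.5046 -0.1021  0.182 ] [-2.6 -1.2  4.3] [-0.13  0.55  0.22]
[-0.88489039 -0.32997646 -0.41457468]
29.9 [ 0.50466882 -0.10207493  0.29971989] 0.049951969164120626
```

View pics/f_wrist.png

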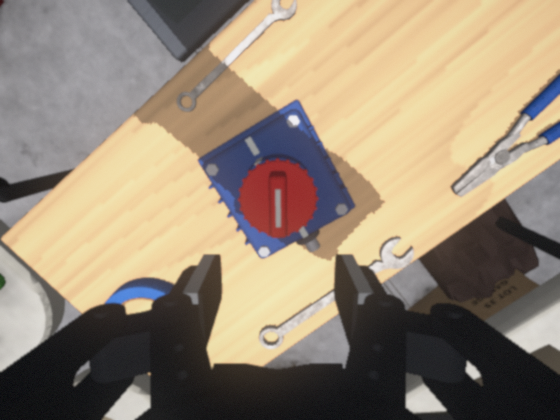

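View pics/f_scene_z.png

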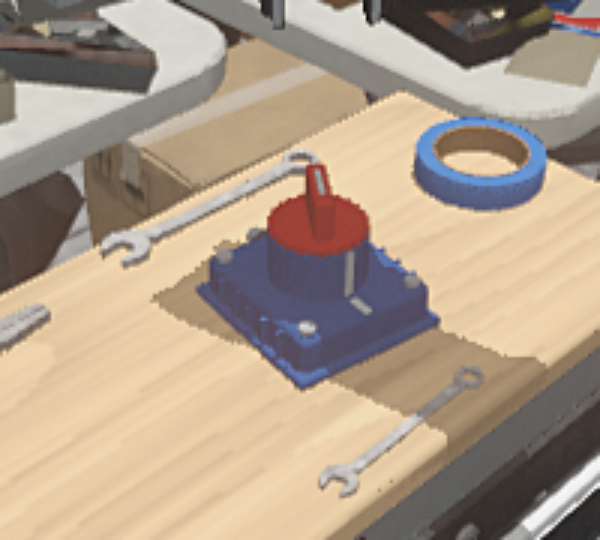

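The wrist view shows the cap seated at (278,198), turned about 30° clockwise of the marks. The scene view shows its flange flat on the neck with no gap. The tools are where they were and the gripper is clear.

```bash
python3 -c "
from h import *
r.close_job()"
```

```text
the job is handed in; nothing more can be done
```

The red cap is screwed home in the neck with its flange down on the rim, and the job is handed in at about 30 s of the 72 s allowed.

- **Standing it on the thread:** with the handle in line with the marks, the pins touched the thread top at tool height 0.1978 m, against 0.198 m expected.
- **Finding the start:** I turned it backward. The pins began to dip at about 32–38° and dropped fully at 39.5°. The tool came down to 0.1872 m, which is the full 10.5 mm.
- **Screwing in:** I turned it forward in small steps. The flange met the rim at about 18° clockwise of the marks, with the tool at 0.182 m, and did not go lower after that.
- **Tightening:** I continued to 30° past the marks, where the torque reached about 0.22 N m. That is slightly over the 0.2 N m given as tight enough. The forces I read along the way stayed under about 12 N.
- **Last checks:** after letting go and lifting clear, the pictures showed the flange flat on the neck with no visible gap. The tools look undisturbed, judged by eye only. The gripper was touching nothing.

Two small disagreements showed up. The camera views differed by 2–4 mm on where the neck was, so I corrected using the held cap against the marks in the wrist picture. The flange stopped about 5.2 mm below the dropped position rather than 5.5 mm, which I put down to slight movement in the grip and measuring noise.

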